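Mount the cordless reading light in its leaning stand

TASK

Take the cordless reading light out of its wooden block and mount it, foot first, in the leaning socket of the white stand. Its square foot only drops into the swivel seat hidden down the bore when it is turned to match, so rest it there, turn it under light pressure without forcing it until it falls in, and leave it fully home with its collar flush on the socket's rim. Let go of it and leave the other things on the desk as they are.

Things in the scene. Friction and masses are not known exactly. Their poses are not given: they have to be found in the camera images.
- light: Cordless reading light, an aluminium wand 170 mm long, about 0.26 kg, upright in the block at the start. Origin under the centre of its foot, z along the wand to its head. Steel foot 18 x 18 mm square, z 0 to 18 (lowest 4 mm narrowed to 14), sides along x and y; round neck 28 mm thick, z 18 to 58, bottom edge chamfered. The square foot fits its seat at any quarter turn.
- light_collar (a point): Centre of the underside of the light's round collar (48 mm wide, 6 mm thick), 58 mm above the light's origin. It rests on the block's top at the start, and on the socket's rim when the light is fully home.
- light_grip (a point): Place to grip the light, 135 mm above its origin, 35 mm below its top, on its axis. The flat-sided body here is 40 mm in the light's x and 24 mm in its y, and runs from z 64 to 170: grip it across the 24 mm.
- block: Wooden parking block, 76 x 76 mm, 70 mm high, fixed to the desk; origin at the centre of its underside. The light's neck and foot hang in its vertical round hole, 31.5 mm wide; lift the light 58 mm to clear it.
- dock: The light's stand: flat white base 140 x 120 x 14 mm, fixed to the desk, origin on the desk near its centre; the socket it carries leans towards its -x side.
- socket: Round leaning socket of the stand, 72 mm across, fixed. Origin at the centre of its mouth, 108 mm above the desk; z outward along the bore, 29 degrees from vertical. Bore 38 mm wide for the first 6 mm, then 31 mm, down to 40 mm deep where the seat lies. Fully home, the light's origin is 58 mm down the bore (z = -58 mm here).
- socket_seat (a point): Centre of the steel swivel seat's top, 40 mm down the bore; axes as the socket's. It has a square hole 20.4 mm wide, 22 mm deep, turned to an unknown angle, any value, new each time. Stiff (0.35 N m), it stays put as the foot slides on it under a few N. The foot's narrow tip enters at any angle, so it first stops 44 mm down; turned to within about 5 degrees it drops the last 14 mm.
- mug: White mug, 80 mm wide, 92 mm high, handle at its +y; a bystander, loose; origin at the centre of its underside.
- cactus: Small cactus in a clay pot, 66 mm wide, 95 mm high; a bystander, loose; origin at the centre of its underside.
- stapler: Stapler, 130 x 34 x 48 mm, long along x; a bystander, loose; origin at the centre of its underside.
- mouse: Round white computer mouse, 62 mm wide, 32 mm high; a bystander, loose; origin at the centre of its underside.
- notebook: Grey notebook lying flat, 150 x 210 x 12 mm; a bystander, loose; origin at the centre of its underside.
- pencup: White pen cup, 72 mm wide, 100 mm high, three pens rising to about 155 mm; a bystander, loose; origin at the centre of its underside.
- tape: Tape dispenser, 120 x 45 x 69 mm, long along x; a bystander, loose; origin at the centre of its underside.

How it is judged:
By the outcome, as a careful person would: the job done as asked, in the order asked, and still so for the second after the job is handed in, with the robot touching nothing.
It also fails if it takes over 58 s, if anything falls off the work surface, if the arm or the gripper's body presses on something with over 40 N, if the wrist force passes 120 N, or if a joint passes its speed limit or range.

ROBOT

A 6-joint arm with a two-finger parallel gripper is mounted at the origin on the work surface. World frame = base frame: x ahead of the robot, y to its left, z up, the work surface at z = 0. Lengths are in m, angles in rad, forces in N, time in s.
With the tool pointing down it reaches from about 0.35 to 0.975 m from the base axis. Payload 4.9 kg.
Tool frame: the origin (TCP) lies midway between the tips of the shut fingers; the grasp point (between the pads) lies 19 mm behind it; z points along the fingers, y is the line along which they close (so a half turn about z gives the same grasp; the last joint's range is limited). The gripper opens to 85 mm and grips with 20 to 120 N. Pads are 22 mm wide; open, the fingers measure 114 mm over their backs; the gripper's body (76 mm by 85 mm) begins 54 mm behind the grasp point. The pads swing forward as they close: fully open they stand 13 mm farther back than shut.
Start: joints at [1.08, 0.053, 1.613, -0, 1.476, -0.119], TCP at [0.227, 0.582, 0.231] pointing down, gripper open.
Joint ranges: [-3.01, 3.01], [-1.01, 2.22], [0.06, 2.58], [-1.02, 4.17], [0.09, 2.62], [-3.14, 3.14]. Speed limits (rad/s): [2.57, 2.57, 3.14, 3.14, 3.14, 3.14].

INTERFACE

Orientations are given as a rotation vector (axis times angle).
In Python, from station import ctrl gives the robot as it stands.
- The arm moves only by the tool step_arm, never from a script. Its argument "targets" is a list of rows, each an object with "travel": the shift along the world's x, y, z as a fraction of full scale, a list of three; "angular": the turn, a rotation vector about the world's x, y, z as a fraction of full scale, a list of three; "gripper": the opening, from 0 (shut) to 1 (fully open). In form: [{"travel": [x, y, z], "angular": [rx, ry, rz], "gripper": gripper}, ...]. A call has 1 to 10 rows; each row is the pose to reach, as a shift and turn from the pose commanded when the call began; what a row does not reach only later rows make up. Full scale, the value 1, is 0.6 m for a shift and pi/4 rad for a turn. A row lasts 1/10 s, in which the tool goes at most 50 mm and 8.59 degrees, less where a joint would pass 70% of its speed; a pose out of reach is approached as far as the arm can. A call with a number of a shift or a turn outside -1 to 1 is refused whole. A call with a gripper value outside its range is refused whole. The fingers move at their own pace and stop on an object; "squeeze" is the grip in N (left out, the last holds). Time passes only in rows, so rows that repeat a pose let the fingers close. It gives the time, the measured TCP pose, the force, the opening and the grip force at its end, in the units of the state.
- ctrl.get_obs(): the state, without advancing time (a new reading comes with each control period).
- ctrl.get_image(name): name is "scene" or "top" or "wrist"; returns a dict with "img" (480x640x3 uint8, red, green, blue), "fx", "fy", "cx", "cy" (pixels), "D" ([k1, k2, p1, p2, k3] as OpenCV has them; the pictures are not rectified), "rvec" (rotation vector, rad) and "tvec" (3), from world to camera coordinates, as OpenCV has them. Camera axes: x right, y down, z forward; pixel columns grow to the right and rows downward; lengths in m; the calibration is good to about 2 mm. A picture is of the moment at which its call begins. There is no depth.
- ctrl.finish_job(): hands the job in; it is judged then, once.
The state is a dict: "t": time; "q": joint angles; "dq": joint speeds; "effort": joint torques, N m; "tool_pos": TCP position; "tool_rot": TCP orientation; "contact_force": force on the tool from outside, world axes, zero at the start; "wrist_torque": the same for the moment, N m; "opening": finger opening in m; "grip_force": force on a finger pad.
Only numpy, scipy, OpenCV 4.12 (cv2) and the standard library are available. Lean on these libraries where they do the work, as an engineer would, in place of code of your own. Each camera call takes 0.05 s, during which the arm holds its last target. There are 200 camera calls.

## Working session

There is one attempt and no reset: what is moved stays moved. The work goes in short steps, Python scripts to look and compute and a tool call to move; the robot and the scene stay as the last step left them, time stands still between calls to the robot, and variables do not carry over. Pictures are saved under pics/ and viewed, at most 10 in all, crops included, and the job is handed in when it is done.

Besides the shell and the picture viewer there is one more tool, called after "Call:" as name(argument=value, ...) on one line, values as JSON. step_arm: Moves the arm, as the interface text tells. Its arguments: {"type":"object","properties":{"targets":{"type":"array"},"squeeze":{"type":"number"}},"required":["targets"]}

```bash
mkdir -p pics; ls; python3 - <<'E'
from station import ctrl
import cv2,json,numpy as np
o=ctrl.get_obs();print({k:np.round(v,3).tolist() for k,v in o.items()})
cal={}
for n in("scene","top"):
    d=ctrl.get_image(n);cv2.imwrite(f"pics/{n}.png",d["img"][:,:,::-1])
    cal[n]={k:np.array(v).tolist() for k,v in d.items() if k!="img"};print(n,cal[n])
json.dump(cal,open("cal.json","w"))
E
```

```text
pics
{'t': 0.0, 'q': [1.08, 0.053, 1.614, -0.0, 1.476, -0.119], 'dq': [0.001, 0.001, 0.001, -0.002, 0.002, 0.0], 'effort': [0.0, -39.368, -37.018, -0.0, 0.007, -0.0], 'tool_pos': [0.227, 0.582, 0.23], 'tool_rot': [-0.581, -3.087, 0.003], 'contact_force': [-0.857, -0.536, -0.383], 'wrist_torque': [-0.036, -0.016, -0.028], 'grip_force': 0.0, 'opening': 0.085}
scene {'fx': 563.9154105726032, 'fy': 563.9154105726032, 'cx': 320.82537750259587, 'cy': 240.90226103696145, 'D': [-0.12231159331312391, 0.0, 0.0, 0.0, 0.0], 'rvec': [1.118074010984846, 2.5680285238799287, -0.7661875937013913], 'tvec': [0.37667336831502096, -0.3132494447217353, 1.6125668293962592]}
top {'fx': 587.1248573876863, 'fy': 587.1248573876863, 'cx': 322.0235039218075, 'cy': 240.08437202035785, 'D': [-0.11037554891771667, 0.0, 0.0, 0.0, 0.0], 'rvec': [2.1820230180876306, -2.2010626143406506, 0.06345583001276603], 'tvec': [0.050770468188015304, 0.5894399820566198, 1.5737783949323167]}
```

View pics/scene.png

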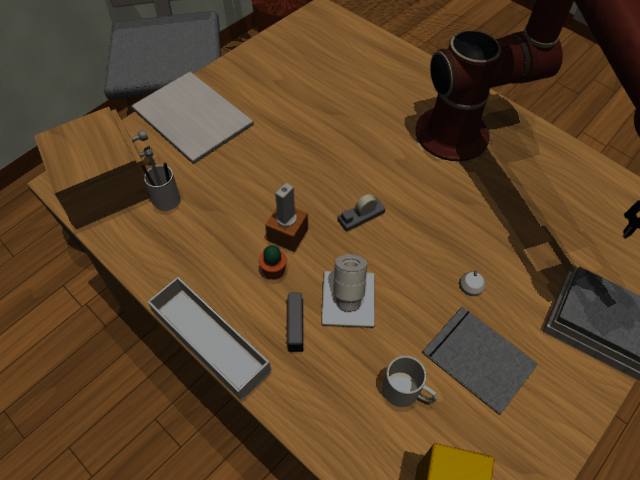

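View pics/top.png

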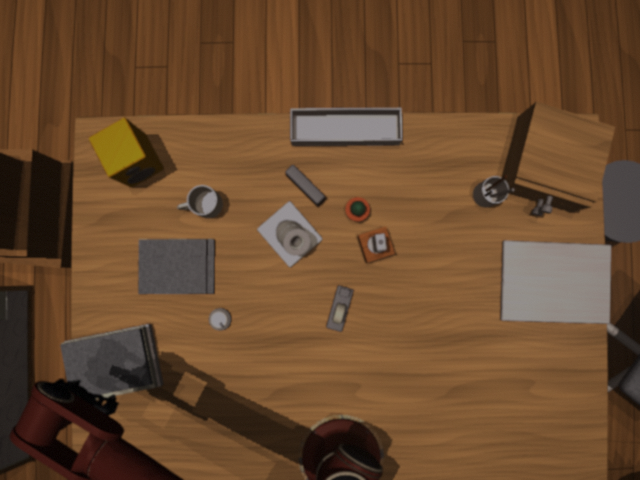

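The scene view shows the light in its block at (287,215) and the stand at (349,290). In the top view they are at (378,244) and (290,235). I'll enlarge both.

```bash
python3 - <<'E'
import cv2,numpy as np
a=cv2.imread("pics/scene.png")[170:340,250:400];b=cv2.imread("pics/top.png")[190:280,250:410]
A=cv2.resize(a,None,fx=3.5,fy=3.5,interpolation=3)  # 525x595
cv2.imwrite("pics/c1.png",cv2.convertScaleAbs(A,alpha=1.3))
B=cv2.resize(b,None,fx=5,fy=5,interpolation=3);cv2.imwrite("pics/c2.png",cv2.convertScaleAbs(B,alpha=1.3))
E
```

```text
(no output)
```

View pics/c1.png

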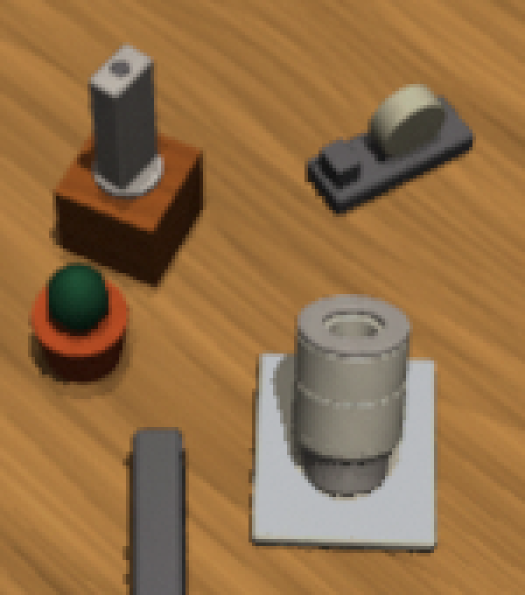

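View pics/c2.png

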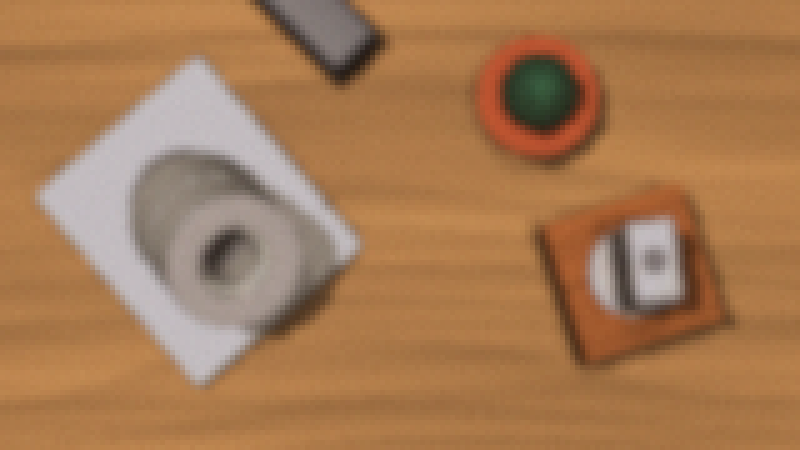

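The crops show the light's top centre at scene-crop (121,69) and top-crop (657,262), the socket mouth centre at (353,326) and (235,258), and the four corners of the stand's base.

```bash
cat > h.py <<'E'
import cv2,json,numpy as np
from scipy.spatial.transform import Rotation as R
try: cal=json.load(open("cal.json"))
except Exception: cal={}
def cam(c):
    K=np.array([[c["fx"],0,c["cx"]],[0,c["fy"],c["cy"]],[0,0,1]]);return K,np.array(c["D"]),np.array(c["rvec"]),np.array(c["tvec"])
def rays(c,p):
    K,D,r,t=cam(c);n=cv2.undistortPoints(np.array(p,float).reshape(-1,1,2),K,D)[:,0]
    M=cv2.Rodrigues(r)[0];d=np.c_[n,np.ones(len(n))]@M;return -M.T@t,d/np.linalg.norm(d,axis=1)[:,None]
def atz(c,p,z):
    o,d=rays(c,p);return o+d*((z-o[2])/d[:,2])[:,None]
def tri(obs):
    A=0;b=0
    for c,p in obs:
        o,d=rays(c,[p]);P=np.eye(3)-np.outer(d[0],d[0]);A=A+P;b=b+P@o
    return np.linalg.solve(A,b)
def proj(c,X):
    K,D,r,t=cam(c);return cv2.projectPoints(np.array(X,float).reshape(-1,1,3),r,t,K,D)[0][:,0]
E
python3 - <<'E'
from h import *
np.set_printoptions(precision=4,suppress=True)
T=lambda p:(np.array(p,float)+.5)/5-.5+[250,190]
S=lambda p:(np.array(p,float)+.5)/3.5-.5+[250,170]
t,s=cal["top"],cal["scene"]
for n,f,c,ps in(("lt",T,t,[(628,222),(680,217),(686,303),(633,308)]),("ls",S,s,[(91,82),(128,45),(155,60),(117,98)])):
    P=atz(c,f(ps),.182);print(n,P[:,:2].tolist(),P.mean(0));e=np.roll(P,-1,0)-P;print(np.linalg.norm(e,axis=1),np.degrees(np.arctan2(e[:,1],e[:,0])))
print("light tri",tri([(t,T((657,262))),(s,S((121,70)))]))
print("mouth tri",tri([(t,T((235,258))),(s,S((353,326)))]),atz(t,[T((235,258))],.108),atz(s,[S((353,326))],.108))
for f,c,ps in((T,t,[(197,57),(360,243),(200,385),(37,195)]),(S,s,[(258,355),(436,362),(436,545),(252,543)])):
    P=atz(c,f(ps),.014);e=np.roll(P,-1,0)-P;print("base",P.mean(0),np.linalg.norm(e,axis=1),np.degrees(np.arctan2(e[:,1],e[:,0])))
P=atz(t,T([(537,228),(680,185),(730,322),(590,365)]),.07);e=np.roll(P,-1,0)-P;print("block",P.mean(0),np.linalg.norm(e,axis=1),np.degrees(np.arctan2(e[:,1],e[:,0])))
E
```

```text
lt [[0.5939271128246212, -0.08385034708695271], [0.5961507923949322, -0.10924046705405363], [0.5542437038641381, -0.11153779993452945], [0.5520481916228345, -0.08570225265267367]] [ 0.5741 -0.0976  0.182 ]
[0.0255 0.042  0.0259 0.0419] [ -84.9948 -176.8622   94.8573    2.532 ]
ls [[0.5970529567692505, -0.09953890722559255], [0.5594382672866736, -0.1037254011474793], [0.5564119975335893, -0.08233300263603771], [0.5948576020415298, -0.07834810578373574]] [ 0.5769 -0.091   0.182 ]
[0.0378 0.0216 0.0387 0.0213] [-173.6491   98.0519    5.9176  -84.0853]
light tri [ 0.574  -0.0976  0.175 ]
mouth tri [0.5817 0.1119 0.103 ] [[0.5823 0.1106 0.108 ]] [[0.5834 0.1148 0.108 ]]
base [0.6086 0.1345 0.014 ] [0.1351 0.116  0.1365 0.1151] [-139.3214  131.1447   40.303   -49.5222]
base [0.6117 0.1397 0.014 ] [0.1208 0.136  0.1181 0.1397] [ 130.4248   39.9353  -47.7733 -138.9063]
block [ 0.5737 -0.0969  0.07  ] [0.0786 0.0765 0.0769 0.0769] [ -73.7542 -160.7685  106.4804   20.4648]
```

Call:
step_arm(targets=[{"travel":[0.29,-0.57,0.17],"angular":[0,0,0.57],"gripper":1},{"travel":[0.29,-0.57,0.17],"angular":[0,0,0.57],"gripper":1},{"travel":[0.29,-0.57,0.17],"angular":[0,0,0.57],"gripper":1},{"travel":[0.29,-0.57,0.17],"angular":[0,0,0.57],"gripper":1},{"travel":[0.29,-0.57,0.17],"angular":[0,0,0.57],"gripper":1},{"travel":[0.29,-0.57,0.17],"angular":[0,0,0.57],"gripper":1},{"travel":[0.29,-0.57,0.17],"angular":[0,0,0.57],"gripper":1},{"travel":[0.29,-0.57,0.17],"angular":[0,0,0.57],"gripper":1},{"travel":[0.29,-0.57,0.17],"angular":[0,0,0.57],"gripper":1}])

```text
t: 1.0
tool_pos: [0.4036, 0.2363, 0.3352]
tool_rot: [-0.106, 3.136, -0.001]
contact_force: [-1.2, -0.3, -0.3]
opening: 0.0857
grip_force: 0.0
```

Call:
step_arm(targets=[{"travel":[0.29,-0.56,0.0],"angular":[0,0,0],"gripper":1},{"travel":[0.29,-0.56,0.0],"angular":[0,0,0],"gripper":1},{"travel":[0.29,-0.56,0.0],"angular":[0,0,0],"gripper":1},{"travel":[0.29,-0.56,0.0],"angular":[0,0,0],"gripper":1},{"travel":[0.29,-0.56,0.0],"angular":[0,0,0],"gripper":1},{"travel":[0.29,-0.56,0.0],"angular":[0,0,0],"gripper":1},{"travel":[0.29,-0.56,0.0],"angular":[0,0,0],"gripper":1},{"travel":[0.29,-0.56,0.0],"angular":[0,0,0],"gripper":1},{"travel":[0.29,-0.56,0.0],"angular":[0,0,0],"gripper":1},{"travel":[0.29,-0.56,0.0],"angular":[0,0,0],"gripper":1}])

```text
t: 2.0
tool_pos: [0.575, -0.0952, 0.3322]
tool_rot: [0.119, -3.137, -0.002]
contact_force: [0.3, 0.2, -0.9]
opening: 0.0851
grip_force: 0.0
```

```bash
python3 - <<'E'
from h import *
from station import ctrl
d=ctrl.get_image("wrist");o=ctrl.get_obs();print({k:np.round(v,4).tolist() for k,v in o.items()})
cv2.imwrite("pics/w1.png",d["img"][:,:,::-1]);cal["w1"]={k:np.array(v).tolist() for k,v in d.items() if k!="img"};json.dump(cal,open("cal.json","w"))
print(proj(cal["w1"],[[.574,-.096,.182],[.582,.112,.108]]))
E
```

```text
{'t': 2.05, 'q': [-0.2912, -0.0871, 1.5844, 0.0005, 1.6457, -1.9386], 'dq': [0.0141, -0.0183, 0.0045, -0.003, -0.0014, -0.0033], 'effort': [-0.7978, -33.5528, -38.1388, -0.0334, -0.0204, 0.0025], 'tool_pos': [0.5748, -0.0946, 0.3326], 'tool_rot': [0.1204, -3.1381, -0.0015], 'contact_force': [0.4937, 0.4052, 0.7101], 'wrist_torque': [-0.0008, -0.0402, -0.0375], 'grip_force': 0.0, 'opening': 0.0855}
[[320.26485553 220.19831047]
 [500.39525909 223.57390613]]
```

View pics/w1.png

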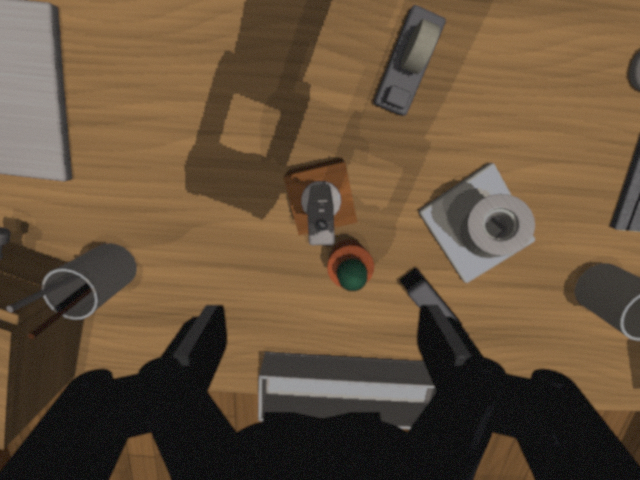

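The wrist view shows the light near (320,215) and the socket mouth near (502,225). I'll enlarge both in a single picture.

```bash
python3 - <<'E'
from h import *
im=cv2.imread("pics/w1.png")
a=cv2.resize(im[150:260,275:365],None,fx=4.4,fy=4.4,interpolation=3)
b=cv2.resize(im[150:260,455:545],None,fx=4.4,fy=4.4,interpolation=3)
cv2.imwrite("pics/w1c.png",cv2.convertScaleAbs(np.hstack([a,b]),alpha=1.8));print(a.shape)
c=cal["w1"];print(rays(c,[(320,240)]))
# predicted top corners and collar
M=R.from_euler("z",4.5,degrees=True).as_matrix()
X=[M@[x,y,z]+[.574,-.096,0] for z in(.182,.076) for x,y in((.02,.012),(.02,-.012),(-.02,-.012),(-.02,.012))]
print((proj(c,X)-[275,150])*4.4)
E
```

```text
(484, 396, 3)
(array([ 0.49482951, -0.10163463,  0.4755466 ]), array([[ 0.31659711,  0.02201008, -0.94830471]]))
[[256.70153976 400.97749799]
 [142.2156402  401.27305509]
 [139.19860481 212.90985264]
 [258.51131036 212.62522963]
 [243.05537706 278.61763914]
 [156.62462237 278.82946975]
 [154.84896646 134.35351609]
 [243.9585594  134.14879348]]
```

View pics/w1c.png

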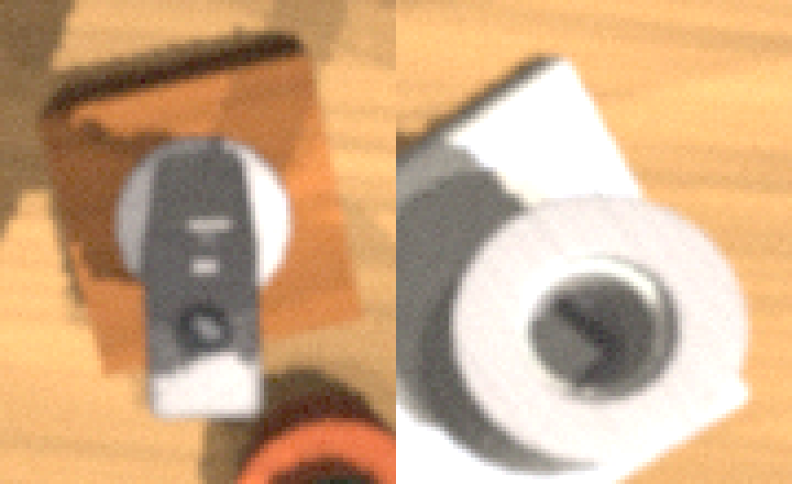

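```bash
python3 - <<'E'
from h import *
np.set_printoptions(precision=4,suppress=True)
c=cal["w1"]
th=np.radians(40.2);az=np.array([-np.sin(np.radians(29))*np.cos(th),-np.sin(np.radians(29))*np.sin(th),np.cos(np.radians(29))])
yy=np.array([-np.sin(th),np.cos(th),0]);xx=np.cross(yy,az)
W=lambda p:(np.array(p,float)+.5)/4.4-.5+[455-90,150]
m=np.array([.583,.1128,.108])
w=np.arange(0,2*np.pi,np.pi/4)
C=lambda r,z:(proj(c,[m+z*az+r*(np.cos(a)*xx+np.sin(a)*yy) for a in w])-[365,150])*4.4
print("axis",az,"x",xx);print("ring r36",C(.036,0));print("bore31 at 6",C(.0155,-.006));
for z in(-.04,-.062):
    o,d=rays(c,W([(560,300),(615,345),(585,385)]))
    p0=m+z*az;P=o+d*(((p0-o)@az)/(d@az))[:,None]-p0
    q=np.c_[P@xx,P@yy];print(z,q*1e3);e=np.diff(q,axis=0);print(np.degrees(np.arctan2(e[:,1],e[:,0])))
im=cv2.imread("pics/w1.png")
E=cv2.resize(im[195:255,470:535],None,fx=9,fy=9,interpolation=3)
cv2.imwrite("pics/w1d.png",cv2.convertScaleAbs(E,alpha=3))
E
```

```text
axis [-0.3703 -0.3129  0.8746] x [0.668  0.5645 0.4848]
ring r36 [[685.4789 442.3437]
 [748.596  352.9965]
 [721.6326 249.1539]
 [623.0151 193.9834]
 [512.904  217.4215]
 [453.2597 303.496 ]
 [476.6339 404.0428]
 [571.7791 462.4848]]
bore31 at 6 [[629.4268 378.9246]
 [655.7769 341.4222]
 [644.8128 297.7498]
 [603.421  273.9116]
 [556.2869 283.4497]
 [530.564  320.3628]
 [540.8822 363.44  ]
 [581.6468 387.8674]]
-0.04 [[-12.7394   6.4553]
 [  6.1649  10.9085]
 [ 11.1417  -2.2129]]
[ 13.2553 -69.2288]
-0.062 [[-13.2629  11.8611]
 [  6.5432  16.5268]
 [ 11.7574   2.7794]]
[ 13.2553 -69.2288]
```

View pics/w1d.png

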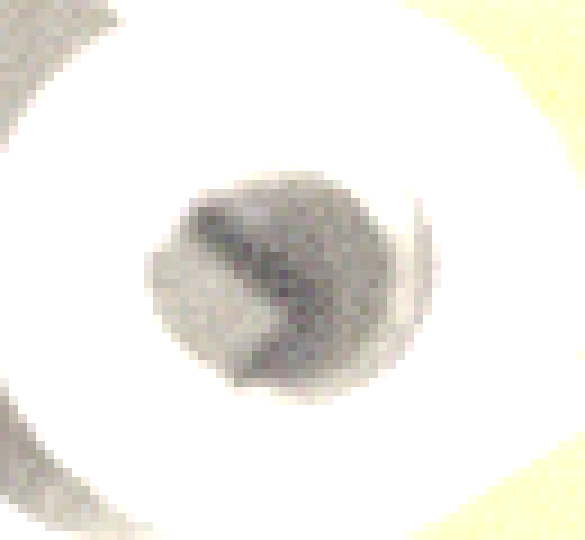

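The ring fits the socket model at (0.583, 0.113) with an axis azimuth of 220°. The hole's edges, with a corner near crop (300,300), put the seat about 16° from the socket's x axis. Next I'll descend and grasp.

Call:
step_arm(targets=[{"travel":[0.002,0,-0.08],"angular":[0,0,0],"gripper":1},{"travel":[0.002,0,-0.16],"angular":[0,0,0],"gripper":1},{"travel":[0.002,0,-0.22],"angular":[0,0,0],"gripper":1},{"travel":[0.002,0,-0.28],"angular":[0,0,0],"gripper":1},{"travel":[0.002,0,-0.32],"angular":[0,0,0],"gripper":1},{"travel":[0.002,0,-0.34],"angular":[0,0,0],"gripper":1},{"travel":[0.002,0,-0.34],"angular":[0,0,0],"gripper":1}])

```text
t: 2.75
tool_pos: [0.5749, -0.0941, 0.1275]
tool_rot: [0.122, -3.136, -0.002]
contact_force: [0.3, 0.0, -0.4]
opening: 0.0853
grip_force: 0.0
```

Call:
step_arm(targets=[{"travel":[0,0,0],"angular":[0,0,0],"gripper":0},{"travel":[0,0,0],"angular":[0,0,0],"gripper":0},{"travel":[0,0,0],"angular":[0,0,0],"gripper":0},{"travel":[0,0,0],"angular":[0,0,0],"gripper":0},{"travel":[0,0,0],"angular":[0,0,0],"gripper":0},{"travel":[0,0,0],"angular":[0,0,0],"gripper":0},{"travel":[0,0,0],"angular":[0,0,0],"gripper":0},{"travel":[0,0,0],"angular":[0,0,0],"gripper":0}], squeeze=60)

```text
t: 3.55
tool_pos: [0.5771, -0.0959, 0.1306]
tool_rot: [-0.119, 3.137, -0.001]
contact_force: [0.5, -0.1, 5.9]
opening: 0.0233
grip_force: 59.1
```

Call:
step_arm(targets=[{"travel":[0,0,0.01],"angular":[0,0,0],"gripper":0},{"travel":[0,0,0.04],"angular":[0,0,0],"gripper":0},{"travel":[0,0,0.08],"angular":[0,0,0],"gripper":0},{"travel":[0,0,0.13],"angular":[0,0,0],"gripper":0},{"travel":[0,0,0.18],"angular":[0,0,0],"gripper":0},{"travel":[0,0,0.23],"angular":[0,0,0],"gripper":0},{"travel":[0,0,0.27],"angular":[0,0,0],"gripper":0},{"travel":[0,0,0.3],"angular":[0,0,0],"gripper":0},{"travel":[0,0,0.3],"angular":[0,0,0],"gripper":0},{"travel":[0,0,0.3],"angular":[0,0,0],"gripper":0}])

```text
t: 4.55
tool_pos: [0.5758, -0.0956, 0.3079]
tool_rot: [0.119, -3.137, -0.001]
contact_force: [0.4, 0.1, -3.2]
opening: 0.0231
grip_force: 59.9
```

```bash
python3 - <<'E'
from h import *
from station import ctrl
d=ctrl.get_image("wrist");o=ctrl.get_obs();print({k:np.round(v,4).tolist() for k,v in o.items()})
im=d["img"][:,:,::-1]
cal["w2"]={k:np.array(v).tolist() for k,v in d.items() if k!="img"};json.dump(cal,open("cal.json","w"))
cv2.imwrite("pics/w2.png",cv2.convertScaleAbs(im,alpha=1.6))
Rt=R.from_rotvec(o["tool_rot"]).as_matrix();p=o["tool_pos"]
# light assumed on tool axis, grasp 19 behind -> light z=116 at TCP
for z in(0,.018,.058,.064,.170): print(z,proj(d,[p+Rt@[0,0,.116-z]]))
E
```

```text
{'t': 4.6, 'q': [-0.292, -0.0774, 1.6171, -0.0, 1.6055, -1.9387], 'dq': [-0.0004, 0.0068, 0.0132, -0.0015, 0.0009, 0.0014], 'effort': [0.0149, -37.5068, -41.0189, -0.0009, -0.0089, 0.0001], 'tool_pos': [0.5755, -0.0955, 0.3069], 'tool_rot': [0.119, -3.1359, -0.0018], 'contact_force': [0.1597, 0.4219, -3.552], 'wrist_torque': [0.0465, 0.0069, -0.005], 'grip_force': 59.9192, 'opening': 0.023}
0 [[321.50035577 231.25357121]]
0.018 [[321.50781823 238.26805026]]
0.058 [[321.52860642 257.79618625]]
0.064 [[321.53236777 261.32765086]]
0.17 [[321.66164124 382.34256251]]
```

View pics/w2.png

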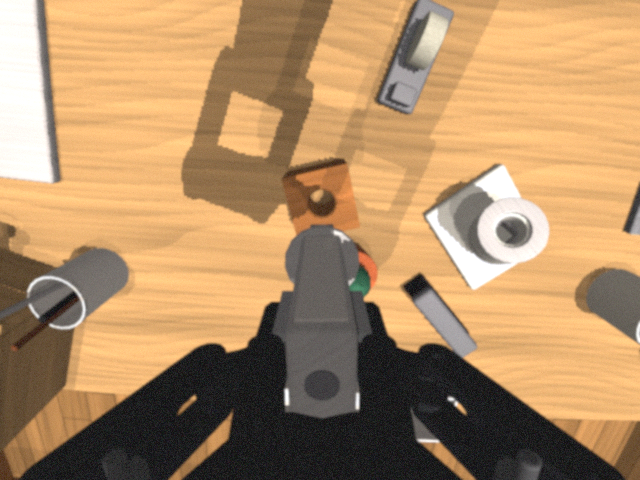

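The button at (322,384) matches the projection of the tool axis, so the light is centred in the grip. I'll compute the approach.

```bash
cat >> h.py <<'E'
th=np.radians(40.2);s29,c29=np.sin(np.radians(29)),np.cos(np.radians(29))
az=np.array([-s29*np.cos(th),-s29*np.sin(th),c29]);yy=np.array([-np.sin(th),np.cos(th),0]);xx=np.cross(yy,az)
m=np.array([.583,.1128,.108])
def pose(z,phi):
    f=np.radians(phi);ly=-np.sin(f)*xx+np.cos(f)*yy;tz=-az
    return m+(z+.116)*az, np.c_[np.cross(ly,tz),ly,tz]
def rel(p,rot,z,phi):
    P,Q=pose(z,phi);r=R.from_matrix(Q@R.from_rotvec(rot).as_matrix().T).as_rotvec()
    return (P-p)/.6, r/(np.pi/4)
def where(o):
    p=np.array(o["tool_pos"])-m;Q=R.from_rotvec(o["tool_rot"]).as_matrix();ly=Q[:,1]
    return {"light z mm":(p@az-.116)*1e3,"off x,y mm":[p@xx*1e3,p@yy*1e3],"phi":np.degrees(np.arctan2(-ly@xx,ly@yy)),"tilt err":np.degrees(np.arccos(-Q[:,2]@az)),"F ax":np.array(o["contact_force"])@az,"F x,y":[np.array(o["contact_force"])@xx,np.array(o["contact_force"])@yy],"T ax":np.array(o["wrist_torque"])@az,"q":np.round(o["q"],2)}
E
python3 - <<'E'
from h import *
from station import ctrl
o=ctrl.get_obs()
# command pose assumed = nominal
print(rel(np.array(o["tool_pos"]),o["tool_rot"],.075,-60)); print(where(o)["phi"])
print("az/.6 per 10mm",az/60,"turn of 4deg about az",az*4/45)
E
```

```text
(array([-0.10533737,  0.24760474, -0.0531152 ]), array([ 0.51130702, -0.40121965, -0.52609973]))
-32.32736305099672
az/.6 per 10mm [-0.00617159 -0.0052154   0.014577  ] turn of 4deg about az [-0.03291517 -0.02781548  0.07774397]
```

Call:
step_arm(targets=[{"travel":[-0.02,0.05,-0.01],"angular":[0.1,-0.08,-0.1],"gripper":0},{"travel":[-0.05,0.12,-0.02],"angular":[0.2,-0.16,-0.2],"gripper":0},{"travel":[-0.08,0.18,-0.03],"angular":[0.3,-0.24,-0.3],"gripper":0},{"travel":[-0.1,0.23,-0.05],"angular":[0.4,-0.32,-0.41],"gripper":0},{"travel":[-0.105,0.248,-0.053],"angular":[0.511,-0.401,-0.526],"gripper":0},{"travel":[-0.105,0.248,-0.053],"angular":[0.511,-0.401,-0.526],"gripper":0},{"travel":[-0.105,0.248,-0.053],"angular":[0.511,-0.401,-0.526],"gripper":0},{"travel":[-0.105,0.248,-0.053],"angular":[0.511,-0.401,-0.526],"gripper":0},{"travel":[-0.105,0.248,-0.053],"angular":[0.511,-0.401,-0.526],"gripper":0}])

```text
t: 5.5
tool_pos: [0.5144, 0.0525, 0.2786]
tool_rot: [0.475, 2.721, 0.544]
contact_force: [-0.1, 0.3, -3.4]
opening: 0.0232
grip_force: 59.8
```

```bash
python3 - <<'E'
from h import *
from station import ctrl
np.set_printoptions(precision=4,suppress=True)
d=ctrl.get_image("wrist");o=ctrl.get_obs();print(where(o),o["contact_force"])
cal["w3"]={k:np.array(v).tolist() for k,v in d.items() if k!="img"};json.dump(cal,open("cal.json","w"))
im=d["img"][:,:,::-1].copy()
w=np.arange(0,2*np.pi,np.pi/12)
for r,z,col in((.036,0,(0,255,0)),(.019,0,(0,255,0))):
    for q in proj(d,[m+z*az+r*(np.cos(a)*xx+np.sin(a)*yy) for a in w]): print(end="");im[int(q[1]+.5),int(q[0]+.5)]=col
Q=R.from_rotvec(o["tool_rot"]).as_matrix();p=o["tool_pos"]
for r,z in((.024,.058),(.014,.018)):
    for q in proj(d,[p+Q@[r*np.cos(a),r*np.sin(a),.116-z] for a in w]): im[int(q[1]+.5),int(q[0]+.5)]=(0,0,255)
c=proj(d,[m])[0];print(c)
x0,y0=int(c[0])-100,max(0,int(c[1])-75)
print(x0,y0);cv2.imwrite("pics/w3.png",cv2.resize(cv2.convertScaleAbs(im[y0:y0+150,x0:x0+200],alpha=1.7),(800,600),interpolation=0))
E
```

```text
{'light z mm': np.float64(77.4045463681023), 'off x,y mm': [np.float64(2.72677445993708), np.float64(-1.6319516836257877)], 'phi': np.float64(-59.949250079297954), 'tilt err': np.float64(0.24529379534530849), 'F ax': np.float64(-2.3442112025740927), 'F x,y': [np.float64(-2.378126280872198), np.float64(-0.005460167762058455)], 'T ax': np.float64(0.02815590518927712), 'q': array([-0.26, -0.51,  2.06,  0.42,  1.3 , -1.55])} [-0.7171 -0.6131 -3.2032]
[319.3773 206.7319]
219 131
```

View pics/w3.png

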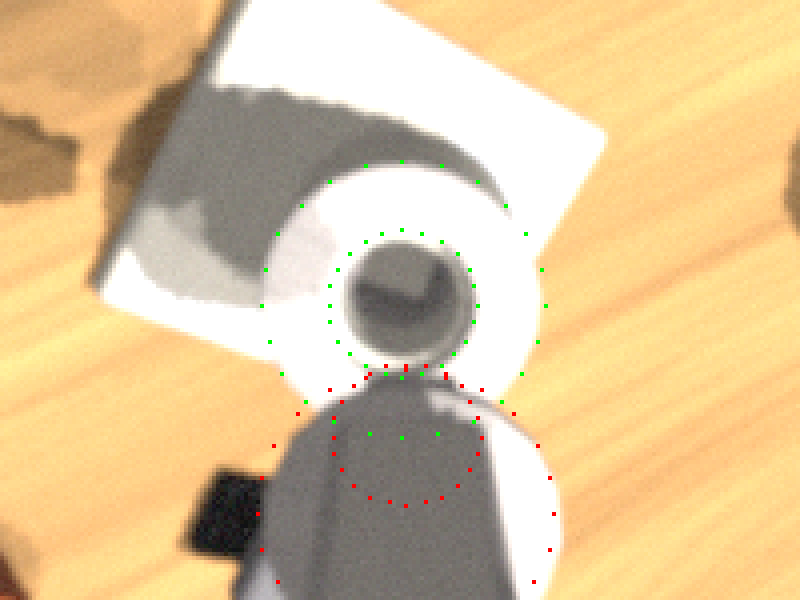

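The overlay fits the ring to within half a millimetre, and the light's collar sits about 1 mm right of its prediction. The dark L at about (420,285) is the seat's hole. I'll average some state readings to beat the noise.

```bash
cat >> h.py <<'E'
def avg(n=6):
    from station import ctrl
    L=[]
    for i in range(n):
        if i: ctrl.get_image("wrist")
        L.append(ctrl.get_obs())
    o={k:np.mean([l[k] for l in L],0) for k in("tool_pos","contact_force","wrist_torque","q")}
    o["tool_rot"]=R.from_rotvec([l["tool_rot"] for l in L]).mean().as_rotvec();o["t"]=L[-1]["t"]
    o["sd"]=np.std([l["tool_pos"] for l in L],0)*1e3
    return o
E
python3 - <<'E'
from h import *
np.set_printoptions(precision=4,suppress=True)
o=avg(8);print(o["tool_pos"],o["sd"],where(o),o["t"]);print(rel(o["tool_pos"],o["tool_rot"],.012,-60))
E
```

```text
[0.5137 0.0528 0.2779] [0.3132 0.1575 0.3289] {'light z mm': np.float64(77.00632472406531), 'off x,y mm': [np.float64(2.247137689720624), np.float64(-1.0893560867507963)], 'phi': np.float64(-59.97435079959044), 'tilt err': np.float64(0.2154240164881677), 'F ax': np.float64(-2.673566684306507), 'F x,y': [np.float64(-1.18377819344083), np.float64(0.2377108499252798)], 'T ax': np.float64(-0.022741901324831216), 'q': array([-0.26, -0.51,  2.07,  0.42,  1.3 , -1.55])} 5.9
(array([ 0.0364,  0.0332, -0.0966]), array([0.0034, 0.0029, 0.0018]))
```

Call:
step_arm(targets=[{"travel":[0.015,0.014,-0.035],"angular":[0,0,0],"gripper":0},{"travel":[0.025,0.024,-0.065],"angular":[0,0,0],"gripper":0},{"travel":[0.036,0.033,-0.097],"angular":[0.003,0.003,0.002],"gripper":0},{"travel":[0.04,0.036,-0.106],"angular":[0.003,0.003,0.002],"gripper":0},{"travel":[0.043,0.039,-0.114],"angular":[0.003,0.003,0.002],"gripper":0},{"travel":[0.043,0.039,-0.114],"angular":[0.003,0.003,0.002],"gripper":0},{"travel":[0.043,0.039,-0.114],"angular":[0.003,0.003,0.002],"gripper":0}])

```text
t: 6.6
tool_pos: [0.5395, 0.0763, 0.2103]
tool_rot: [0.475, 2.722, 0.548]
contact_force: [-0.3, 0.1, -2.7]
opening: 0.0234
grip_force: 59.8
```

```bash
python3 - <<'E'
from h import *
from station import ctrl
np.set_printoptions(precision=4,suppress=True)
o=avg(6);print(where(o),o["t"]);print(rel(o["tool_pos"],o["tool_rot"],-.04,-60))
d=ctrl.get_image("wrist");im=d["img"][:,:,::-1].copy()
w=np.arange(0,2*np.pi,np.pi/12)
for r in(.036,.019):
    for q in proj(d,[m+r*(np.cos(a)*xx+np.sin(a)*yy) for a in w]): im[int(q[1]+.5),int(q[0]+.5)]=(0,255,0)
Q=R.from_rotvec(o["tool_rot"]).as_matrix();p=o["tool_pos"]
for q in proj(d,[p+Q@[.024*np.cos(a),.024*np.sin(a),.116-.064] for a in w]): im[int(q[1]+.5),int(q[0]+.5)]=(0,0,255)
cv2.imwrite("pics/w4.png",cv2.resize(cv2.convertScaleAbs(im[165:315,219:419],alpha=1.7),(800,600),interpolation=0))
E
```

```text
{'light z mm': np.float64(0.9954962093795122), 'off x,y mm': [np.float64(-0.14685420667402252), np.float64(0.17939805382874333)], 'phi': np.float64(-59.98020943600838), 'tilt err': np.float64(0.09432461141684956), 'F ax': np.float64(-2.0336659420173113), 'F x,y': [np.float64(-1.4728596302783925), np.float64(0.039647791859443955)], 'T ax': np.float64(-0.0010083028287617651), 'q': array([-0.2 , -0.39,  2.1 ,  0.43,  1.14, -1.55])} 6.85
(array([ 0.0257,  0.0213, -0.0596]), array([0.0003, 0.0021, 0.0004]))
```

View pics/w4.png

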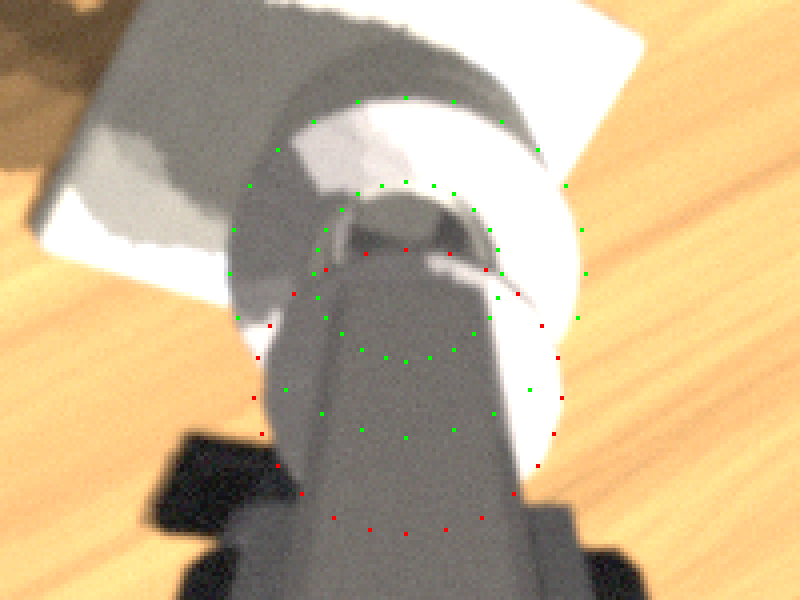

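Call:
step_arm(targets=[{"travel":[0.003,0.0015,-0.009],"angular":[0,0.002,0],"gripper":0},{"travel":[0.006,0.004,-0.017],"angular":[0,0.002,0],"gripper":0},{"travel":[0.009,0.007,-0.024],"angular":[0,0.002,0],"gripper":0},{"travel":[0.012,0.009,-0.031],"angular":[0,0.002,0],"gripper":0},{"travel":[0.0145,0.011,-0.037],"angular":[0,0.002,0],"gripper":0},{"travel":[0.0174,0.0134,-0.0431],"angular":[0,0.002,0],"gripper":0},{"travel":[0.0174,0.0134,-0.0431],"angular":[0,0.002,0],"gripper":0},{"travel":[0.0174,0.0134,-0.0431],"angular":[0,0.002,0],"gripper":0}])

```text
t: 7.7
tool_pos: [0.5495, 0.0846, 0.1832]
tool_rot: [0.476, 2.726, 0.549]
contact_force: [0.0, -1.0, -3.5]
opening: 0.0237
grip_force: 59.8
```

```bash
python3 - <<'E'
from h import *
np.set_printoptions(precision=4,suppress=True)
o=avg(4);print(where(o),o["t"])
E
```

```text
{'light z mm': np.float64(-28.810695682115625), 'off x,y mm': [np.float64(-1.7104786677210053), np.float64(-0.05156702621010057)], 'phi': np.float64(-60.027845820117584), 'tilt err': np.float64(0.07436754845189451), 'F ax': np.float64(-2.7919846875478767), 'F x,y': [np.float64(-1.6988859879969886), np.float64(-0.25476688022598903)], 'T ax': np.float64(0.005217550984245364), 'q': array([-0.17, -0.33,  2.1 ,  0.44,  1.08, -1.55])} 7.85
```

Call:
step_arm(targets=[{"travel":[0.002,0.0015,-0.004],"angular":[0,0,0],"gripper":0},{"travel":[0.004,0.0035,-0.008],"angular":[0,0,0],"gripper":0},{"travel":[0.006,0.005,-0.012],"angular":[0,0,0],"gripper":0},{"travel":[0.0077,0.0065,-0.0172],"angular":[0,0,0],"gripper":0},{"travel":[0.0077,0.0065,-0.0172],"angular":[0,0,0],"gripper":0}])

```text
t: 8.35
tool_pos: [0.5544, 0.0883, 0.1737]
tool_rot: [0.475, 2.726, 0.548]
contact_force: [-4.7, -2.0, 2.2]
opening: 0.0232
grip_force: 60.8
```

```bash
python3 - <<'E'
from h import *
np.set_printoptions(precision=4,suppress=True)
o=avg(4);print(where(o),o["t"])
E
```

```text
{'light z mm': np.float64(-40.29572172472672), 'off x,y mm': [np.float64(-1.1104646915326775), np.float64(-0.2232157723246316)], 'phi': np.float64(-59.99157907866423), 'tilt err': np.float64(0.08144115079872807), 'F ax': np.float64(4.50083289674678), 'F x,y': [np.float64(-3.1031607516276978), np.float64(1.2878574784432253)], 'T ax': np.float64(-0.010928112617979166), 'q': array([-0.16, -0.31,  2.1 ,  0.44,  1.05, -1.55])} 8.5
```

Contact is at about the expected depth, with roughly 7 N of push. I'll turn in small steps and watch the force.

Call:
step_arm(targets=[{"travel":[0,0,0],"angular":[0.0165,0.014,-0.039],"gripper":0},{"travel":[0,0,0],"angular":[0.033,0.028,-0.078],"gripper":0},{"travel":[0,0,0],"angular":[0.049,0.042,-0.117],"gripper":0},{"travel":[0,0,0],"angular":[0.049,0.042,-0.117],"gripper":0}])

```text
t: 8.9
tool_pos: [0.5543, 0.0885, 0.1736]
tool_rot: [0.621, 2.712, 0.575]
contact_force: [-4.8, -1.6, 3.9]
opening: 0.023
grip_force: 60.9
```

```bash
python3 - <<'E'
from h import *
np.set_printoptions(precision=4,suppress=True)
o=avg(4);print(where(o),o["t"])
E
```

```text
{'light z mm': np.float64(-40.37843519496009), 'off x,y mm': [np.float64(-1.0273109634431736), np.float64(-0.00854481533100481)], 'phi': np.float64(-65.98791097886283), 'tilt err': np.float64(0.06964685735547155), 'F ax': np.float64(5.431330767041415), 'F x,y': [np.float64(-2.602597721986839), np.float64(1.7016069637607771)], 'T ax': np.float64(0.022166640048193964), 'q': array([-0.16, -0.31,  2.1 ,  0.44,  1.05, -1.45])} 9.05
```

Call:
step_arm(targets=[{"travel":[0,0,0],"angular":[0.0165,0.014,-0.039],"gripper":0},{"travel":[0,0,0],"angular":[0.033,0.028,-0.078],"gripper":0},{"travel":[0,0,0],"angular":[0.041,0.035,-0.097],"gripper":0},{"travel":[0,0,0],"angular":[0.041,0.035,-0.097],"gripper":0}])

```text
t: 9.45
tool_pos: [0.5541, 0.0888, 0.1735]
tool_rot: [0.742, 2.697, 0.598]
contact_force: [-4.2, -0.9, 3.8]
opening: 0.0234
grip_force: 60.9
```

Call:
step_arm(targets=[{"travel":[0,0,0],"angular":[0.0165,0.014,-0.039],"gripper":0},{"travel":[0,0,0],"angular":[0.033,0.028,-0.078],"gripper":0},{"travel":[0,0,0],"angular":[0.033,0.028,-0.078],"gripper":0}])

```text
t: 9.75
tool_pos: [0.5541, 0.0889, 0.1734]
tool_rot: [0.839, 2.68, 0.614]
contact_force: [-4.9, -0.6, 3.1]
opening: 0.0237
grip_force: 60.8
```

Call:
step_arm(targets=[{"travel":[0,0,0],"angular":[0.0165,0.014,-0.039],"gripper":0},{"travel":[0,0,0],"angular":[0.033,0.028,-0.078],"gripper":0},{"travel":[0,0,0],"angular":[0.033,0.028,-0.078],"gripper":0}])

```text
t: 10.05
tool_pos: [0.554, 0.0884, 0.172]
tool_rot: [0.937, 2.66, 0.628]
contact_force: [-0.1, 0.2, -3.2]
opening: 0.0233
grip_force: 59.9
```

```bash
python3 - <<'E'
from h import *
np.set_printoptions(precision=4,suppress=True)
o=avg(3);print(where(o),o["t"])
E
```

```text
{'light z mm': np.float64(-41.59574171409311), 'off x,y mm': [np.float64(-2.1905762561793556), np.float64(0.12551507027590375)], 'phi': np.float64(-79.01623200270448), 'tilt err': np.float64(0.14784028256214396), 'F ax': np.float64(-2.658435955430293), 'F x,y': [np.float64(-1.2251107460173474), np.float64(-0.040505271343819586)], 'T ax': np.float64(0.01601054771913861), 'q': array([-0.16, -0.31,  2.1 ,  0.44,  1.05, -1.22])} 10.15
```

The axial force fell back to the free-hanging value at phi = -79°, so the foot has started into the hole. I'll centre the angle and press down gently.

Call:
step_arm(targets=[{"travel":[0.001,0.001,-0.001],"angular":[0.012,0.01,-0.03],"gripper":0},{"travel":[0.002,0.002,-0.003],"angular":[0.025,0.021,-0.058],"gripper":0},{"travel":[0.0035,0.003,-0.005],"angular":[0.025,0.021,-0.058],"gripper":0},{"travel":[0.0042,0.0035,-0.0065],"angular":[0.025,0.021,-0.058],"gripper":0},{"travel":[0.0042,0.0035,-0.0065],"angular":[0.025,0.021,-0.058],"gripper":0}])

```text
t: 10.65
tool_pos: [0.5563, 0.0904, 0.1683]
tool_rot: [1.011, 2.645, 0.639]
contact_force: [-0.1, -1.7, -3.6]
opening: 0.0233
grip_force: 59.7
```

```bash
python3 - <<'E'
from h import *
np.set_printoptions(precision=4,suppress=True)
o=avg(3);print(where(o),o["t"])
E
```

```text
{'light z mm': np.float64(-46.320901500981975), 'off x,y mm': [np.float64(-1.2509147694902492), np.float64(0.11131711796687141)], 'phi': np.float64(-82.06129128754583), 'tilt err': np.float64(0.19211677713766612), 'F ax': np.float64(-3.025507119606953), 'F x,y': [np.float64(-3.3798465104668822), np.float64(-0.6471759842385204)], 'T ax': np.float64(0.03702552118465179), 'q': array([-0.16, -0.3 ,  2.1 ,  0.44,  1.04, -1.17])} 10.75
```

Call:
step_arm(targets=[{"travel":[0.001,0.0005,-0.003],"angular":[0,0,0],"gripper":0},{"travel":[0.002,0.0015,-0.006],"angular":[0,0,0],"gripper":0},{"travel":[0.003,0.0025,-0.0085],"angular":[0,0,0],"gripper":0},{"travel":[0.0037,0.0032,-0.0106],"angular":[0,0,0],"gripper":0},{"travel":[0.0037,0.0032,-0.0106],"angular":[0,0,0],"gripper":0}])

```text
t: 11.25
tool_pos: [0.5588, 0.0924, 0.1623]
tool_rot: [1.011, 2.644, 0.64]
contact_force: [-1.0, -1.8, -4.9]
opening: 0.0235
grip_force: 60.0
```

```bash
python3 - <<'E'
from h import *
np.set_printoptions(precision=4,suppress=True)
o=avg(3);print(where(o),o["t"])
E
```

```text
{'light z mm': np.float64(-53.16254446855608), 'off x,y mm': [np.float64(-1.3316792780286137), np.float64(0.0890436265662919)], 'phi': np.float64(-82.06977171052073), 'tilt err': np.float64(0.1445400232714949), 'F ax': np.float64(-3.063164357578978), 'F x,y': [np.float64(-4.6547987378482185), np.float64(-1.406637578711639)], 'T ax': np.float64(0.024327740277077025), 'q': array([-0.15, -0.28,  2.1 ,  0.44,  1.03, -1.17])} 11.35
```

Call:
step_arm(targets=[{"travel":[0.0002,0.0002,-0.0015],"angular":[0,0,0],"gripper":0},{"travel":[0.0003,0.0003,-0.0026],"angular":[0,0,0],"gripper":0},{"travel":[0.0003,0.0003,-0.0026],"angular":[0,0,0],"gripper":0}])

```text
t: 11.65
tool_pos: [0.5591, 0.0926, 0.1617]
tool_rot: [1.01, 2.643, 0.64]
contact_force: [-3.1, -3.2, 0.4]
opening: 0.0234
grip_force: 60.6
```

```bash
python3 - <<'E'
from h import *
np.set_printoptions(precision=4,suppress=True)
o=avg(3);print(where(o),o["t"])
E
```

```text
{'light z mm': np.float64(-53.82671997994014), 'off x,y mm': [np.float64(-1.3183491808943286), np.float64(-0.05570205142200546)], 'phi': np.float64(-82.03844161677031), 'tilt err': np.float64(0.12550007829156554), 'F ax': np.float64(2.707048624309807), 'F x,y': [np.float64(-4.811125349324571), np.float64(0.023084418681836864)], 'T ax': np.float64(0.008794732460709331), 'q': array([-0.15, -0.28,  2.1 ,  0.44,  1.02, -1.17])} 11.75
```

Contact came at 13.8 mm below the first stop, where 14 mm is expected. I'll press a little more to confirm.

Call:
step_arm(targets=[{"travel":[0.0006,0.0005,-0.0015],"angular":[0,0,0],"gripper":0},{"travel":[0.0006,0.0005,-0.0015],"angular":[0,0,0],"gripper":0},{"travel":[0.0006,0.0005,-0.0015],"angular":[0,0,0],"gripper":0}])

```text
t: 12.05
tool_pos: [0.5594, 0.0925, 0.1618]
tool_rot: [1.009, 2.644, 0.639]
contact_force: [-10.5, -7.0, 4.4]
opening: 0.0234
grip_force: 61.7
```

```bash
python3 - <<'E'
from h import *
np.set_printoptions(precision=4,suppress=True)
o=avg(4);print(where(o),o["t"])
E
```

```text
{'light z mm': np.float64(-53.91596780990479), 'off x,y mm': [np.float64(-1.1218074929393356), np.float64(-0.27619993448323815)], 'phi': np.float64(-81.98590472316847), 'tilt err': np.float64(0.14933288097865174), 'F ax': np.float64(10.491208849159323), 'F x,y': [np.float64(-8.043041712531808), np.float64(1.5079058470145768)], 'T ax': np.float64(0.06368760703275102), 'q': array([-0.15, -0.28,  2.1 ,  0.44,  1.02, -1.17])} 12.2
```

Call:
step_arm(targets=[{"travel":[0,0,0],"angular":[0,0,0],"gripper":0.3},{"travel":[0,0,0],"angular":[0,0,0],"gripper":0.6},{"travel":[0,0,0],"angular":[0,0,0],"gripper":1},{"travel":[0,0,0],"angular":[0,0,0],"gripper":1},{"travel":[0,0,0],"angular":[0,0,0],"gripper":1},{"travel":[0,0,0],"angular":[0,0,0],"gripper":1},{"travel":[0,0,0],"angular":[0,0,0],"gripper":1}])

```text
t: 12.9
tool_pos: [0.5594, 0.093, 0.1602]
tool_rot: [1.01, 2.643, 0.641]
contact_force: [0.6, -0.7, -0.1]
opening: 0.0857
grip_force: 0.0
```

Call:
step_arm(targets=[{"travel":[-0.006,-0.005,0.015],"angular":[0,0,0],"gripper":1},{"travel":[-0.018,-0.016,0.044],"angular":[0,0,0],"gripper":1},{"travel":[-0.037,-0.031,0.087],"angular":[0,0,0],"gripper":1},{"travel":[-0.056,-0.047,0.131],"angular":[0,0,0],"gripper":1},{"travel":[-0.074,-0.063,0.175],"angular":[0,0,0],"gripper":1},{"travel":[-0.074,-0.063,0.175],"angular":[0,0,0],"gripper":1},{"travel":[-0.074,-0.063,0.175],"angular":[0,0,0],"gripper":1},{"travel":[-0.074,-0.063,0.175],"angular":[0,0,0],"gripper":1}])

```text
t: 13.7
tool_pos: [0.5145, 0.0553, 0.2638]
tool_rot: [1.011, 2.645, 0.64]
contact_force: [0.3, -0.4, 0.5]
opening: 0.0854
grip_force: 0.0
```

```bash
python3 - <<'E'
from h import *
from station import ctrl
np.set_printoptions(precision=4,suppress=True)
d=ctrl.get_image("wrist");o=ctrl.get_obs();print(where(o),o["t"],o["opening"],o["contact_force"])
im=d["img"][:,:,::-1];cv2.imwrite("pics/w5.png",im)
# predicted top face (z=112mm above mouth, phi -82) vs brightness profile
f=np.radians(-82);lx=np.cos(f)*xx+np.sin(f)*yy;ly=-np.sin(f)*xx+np.cos(f)*yy
for nm,zt in(("home",.112),("14mm high",.126)):
    c=m+zt*az;print(nm,proj(d,[c]+[c+a*.02*lx+b*.012*ly for a,b in((1,1),(1,-1),(-1,-1),(-1,1))]).round(1).tolist())
print("collar left/right/near at home, +14:",proj(d,[m+z*az+q for z in(.006,.02) for q in(.024*ly,-.024*ly,-.024*lx,.024*lx)]).round(1).tolist())
g=cv2.cvtColor(im,6).astype(int);x=int(proj(d,[m])[0][0])
print("row profile x=",x,[int(v) for v in g[120:420:4,x-2:x+3].mean(1)])
E
```

```text
{'light z mm': np.float64(63.23509827820166), 'off x,y mm': [np.float64(-2.858150970717131), np.float64(0.5034560219695692)], 'phi': np.float64(-82.11057102871224), 'tilt err': np.float64(0.29353983663897215), 'F ax': np.float64(-0.2562298736530106), 'F x,y': [np.float64(0.01096854854145958), np.float64(-0.4265736729432704)], 'T ax': np.float64(-0.006253563932298917), 'q': array([-0.26, -0.49,  2.08,  0.43,  1.28, -1.17])} 13.75 0.08550850746904944 [ 0.3775 -0.2394 -0.2188]
home [[323.5, 256.2], [340.9, 283.2], [306.1, 283.3], [305.2, 227.6], [341.9, 227.5]]
14mm high [[323.6, 264.2], [342.0, 292.6], [305.2, 292.6], [304.1, 233.9], [343.2, 233.9]]
collar left/right/near at home, +14: [[347.7, 216.9], [298.3, 216.9], [323.0, 192.3], [323.0, 240.3], [348.8, 220.6], [297.3, 220.6], [323.1, 195.1], [323.1, 245.0]]
row profile x= 322 [120, 127, 124, 122, 120, 120, 118, 154, 174, 174, 174, 174, 162, 71, 71, 120, 150, 151, 127, 120, 67, 64, 66, 66, 67, 66, 77, 81, 109, 124, 125, 123, 127, 81, 80, 80, 81, 128, 150, 151, 151, 114, 94, 95, 97, 102, 129, 132, 132, 135, 135, 128, 122, 122, 120, 118, 120, 122, 125, 124, 126, 114, 81, 67, 65, 66, 65, 68, 68, 66, 65, 68, 66, 96, 132]
```

In the final image the button is at row 258 and the front edge at row 284. The fully-home prediction is 256 and 283, against 264 and 293 if it were still 14 mm high. The light is seated, so I'm handing in.

```bash
python3 -c "
from station import ctrl
print(ctrl.finish_job())"
```

```text
the job is handed in; nothing more can be done
None
```

The light is mounted foot first in the leaning socket: it dropped 13.8 mm into the seat when turned to match (14 mm expected), stopped firmly with its collar at the rim, then I released it, backed the arm clear and handed in at about 14 s; no verdict came back, and I took no closing picture of the other desk items.

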